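# Open the tilting front of a damp box by its paddle latch

## Robot

A 7-joint arm with a two-finger parallel gripper is mounted at the origin on the work surface. World frame = base frame: x ahead of the robot, y to its left, z up, the work surface at z = 0. Lengths are in m, angles in rad, forces in N, time in s.
With the tool pointing down it reaches from about 0.425 to 0.925 m from the base axis. Payload 6.8 kg.
Tool frame: the origin (TCP) lies on the front face of the gripper's body, between the roots of the fingers; the fingertips stand 73 mm ahead of it and the grasp point (between the pads) lies 54 mm ahead of it; z points along the fingers, y is the line along which they close (so a half turn about z gives the same grasp; the last joint's range is limited). The gripper opens to 85 mm and grips with 20 to 120 N. Pads are 22 mm wide; open, the fingers measure 114 mm over their backs; the gripper's body (76 mm by 85 mm) begins 54 mm behind the grasp point. The pads swing forward as they close: fully open they stand 13 mm farther back than shut.
Start: joints at [1.085, 0.477, 0.022, 1.555, -0.011, 1.109, -0.083], TCP at [0.249, -0.627, 0.304] pointing down, gripper open.
Joint ranges: [-2.96, 2.96], [-0.34, 2.1], [-1.41, 1.46], [0.24, 2.44], [-1.37, 4.51], [0.17, 1.92], [-2.96, 2.96]. Speed limits (rad/s): [2.39, 2.39, 3.14, 3.14, 3.14, 3.14, 3.14].

## Interface

Orientations are given as a unit quaternion [w, x, y, z].
In Python, from station import bot, optics gives the robot as it stands.
- The arm moves only by the tool drive_tool, never from a script. Its argument "deltas" is a list of rows, each an object with "gripper": the closure in counts, from 0 (fully open) to 255 (shut); "offset": the shift along the tool's x, y, z in units of 1000 mm (1.0 is 1000 mm), a list of three; "angular": the turn, a rotation vector about the tool's x, y, z in units of 45 degrees (1.0 is 45 degrees), a list of three. In form: [{"gripper": gripper, "offset": [dx, dy, dz], "angular": [rx, ry, rz]}, ...]. A call has 1 to 5 rows; each row is the pose to reach, as a shift and turn from the pose commanded when the call began, along the tool's axes at that moment; what a row does not reach only later rows make up. A row lasts 1/10 s, in which the tool goes at most 50 mm and 8.59 degrees, less where a joint would pass 70% of its speed; a pose out of reach is approached as far as the arm can. A call with a number of a shift or a turn outside -1 to 1 is refused whole. A call with a gripper value outside its range is refused whole. The fingers move at their own pace and stop on an object; "grip_force" is the grip in N (left out, the last holds). Time passes only in rows, so rows that repeat a pose let the fingers close. It gives the time, the measured TCP pose, the force, the opening and the grip force at its end, in the units of the state.
- bot.get_obs(): the state, without advancing time (a new reading comes with each control period).
- optics.read_camera(name): name is "scene" or "top"; returns the picture (384x512x3 uint8, blue, green, red); there is no depth.
- optics.camera_model(name): a dict with "fx", "fy", "cx", "cy" (pixels), "cam_to_world" (4x4, takes a point from camera to world coordinates). Camera axes: x right, y up, looking along -z (the intrinsics and any distortion apply to the point x, -y, -z); pixel columns grow to the right and rows downward; lengths in m; the calibration is good to about 2 mm. A picture is of the moment at which its call begins. camera_model takes no time and is no camera call.
- bot.hand_in(): hands the job in; it is judged then, once.
The state is a dict: "t": time; "q": joint angles; "joint_vel": joint speeds; "joint_torque": joint torques, N m; "eef_pos": TCP position; "tool_rot": TCP orientation; "contact_force": force on the tool from outside, world axes, zero at the start; "torque": the same for the moment, N m; "gripper_width": opening from 0.0 (shut) to 1.0 (fully open); "grasp_force": force on a finger pad.
Only numpy, scipy, OpenCV 4.12 (cv2) and the standard library are available. Lean on these libraries where they do the work, as an engineer would, in place of code of your own. Each camera call takes 0.05 s, during which the arm holds its last target. There are 200 camera calls.

## Task

Open the damp box under the drying rack: lift the steel paddle on its front to draw the hidden pawl, swing the front out towards you and lower it by hand until it rests on its stay, then let go so the paddle springs back. The front is heavy: do not let it drop or slam, and do not force it on once it meets the stay. Do not bump the rack or disturb the cup, jar and wooden bat.

Things in the scene. Friction and masses are not known exactly. Their poses are not given: they have to be found in the camera images.
- damp_box: White box fixed to the table, 200 deep (x) x 340 wide (y) x 222 mm high, clear roof. Origin: centre of its underside; its x points from front to back, z up. Its front is a grey panel hinged along the lower edge; hinge line parallel to y at x = -100, z = 25 mm in this frame.
- front (a joint): Opening angle of the grey front (302 wide, 12 thick, 0.7 kg), rad: 0 shut and upright; grows as its top comes out to -x of the box. Beyond about 0.15 rad it falls open unless held. It comes to rest on a rigid stay whose setting cannot be seen, anywhere from 0.68 to 0.98 rad; while lowering, the stay is felt as sudden resistance.
- paddle (a joint): Paddle angle relative to the front, rad: 0 down, grows as its free end is lifted, stop at 0.85; sprung back (1.5 to 4 N at the grip). Pivot parallel to the hinge, 175 mm from it, in the plane of the front. Its pawl holds the front shut (0.03 rad play) until the paddle is lifted far enough: anywhere from 0.1 to 0.65 rad, which cannot be seen.
- paddle_grip (a point): Grip point: the centre of the paddle's rolled lip, 50 mm from its pivot. The lip is a round steel bar 14 mm thick and 40 mm long (y) along the free end of a plate 26 wide and 6 mm thick that stands out from the front, level when down; z leaves its upper face, x points to the pivot. The lip can be pinched by its two flat ends, 40 mm apart.
- front_edge (a point): Middle of the top edge of the grey front, 166 mm from the hinge line.
- stay: Stay housing inside the box at its left (+y) wall, fixed to the box; its origin is at its foot and does not tell where the stop is set.
- rack: Black wire rack over the box, fixed to it, same origin and axes. Its front rod, 10 mm thick, runs along y at x = -128, z = 315 mm, right above the paddle, so that a hand cannot come straight down on it; thinner rods behind, same height. Legs 10 mm thick at y = -200 and +200, x = -128 and +46 mm.
- cup: Clay cup on the table to the left of the front, 72 across, 85 mm high; origin under its centre.
- jar: Closed glass jar on the table to the right, 72 across, 90 mm high; origin under its centre.
- bat: Small wooden bat lying on the table to the right, 110 x 70 x 18 mm; origin under its centre.

How it is judged:
On the way, in this order (a step that is already met when the one before it is completed fails the run):
1. the paddle is lifted while the front is still shut (value of joint paddle above 0.1 rad and value of joint front below 0.06 rad), for 0.05 s.
2. the front is swung open (value of joint front above 0.3 rad), for 0.05 s.
At the end, for the whole second after the job is handed in: The front is open by more than 0.62 rad, at rest on its stay (pressing on it with more than 1 N by its own weight), and the paddle is back down (below 0.1 rad) (value of joint front above 0.62 rad and velocity of joint front between -0.05 and 0.05 rad/s and contact force between stay and anything else above 1 N and value of joint paddle below 0.1 rad); the robot touches nothing.
It fails at once if the front drops or is thrown open: faster than 2 rad/s (velocity of joint front above 2 rad/s).
It fails at once if the front is forced against its stay: more than 70 N on the stay (its weight alone puts about 10 N there; a push at the paddle counts about threefold) (contact force between stay and anything else above 70 N).
It fails at once if the robot bumps the rack with more than 4 N (contact force between any of the arm, the fingers and rack above 4 N).
It fails at once if the cup, jar or bat is moved by more than 20 mm (distance of any of cup, jar, bat from where it was at the start of the episode above 0.02 m).
It also fails if it takes over 64 s, if anything falls off the work surface, if the arm or the gripper's body presses on something with over 40 N, if the wrist force passes 120 N, or if a joint passes its speed limit or range.

## Working session

There is one attempt and no reset: what is moved stays moved. The work goes in short steps, Python scripts to look and compute and a tool call to move; the robot and the scene stay as the last step left them, time stands still between calls to the robot, and variables do not carry over. Pictures are saved under pics/ and viewed, at most 10 in all, crops included, and the job is handed in when it is done.

Besides the shell and the picture viewer there is one more tool, called after "Emit:" in YAML: its name, and indented under it one key for each argument. drive_tool: Moves the arm, as the interface text tells. Its arguments: {"type":"object","properties":{"deltas":{"type":"array"},"grip_force":{"type":"number"}},"required":["deltas"]}

```bash
mkdir -p pics
python3 - <<'E'
from station import bot, optics
import cv2, numpy as np
for n in ("scene","top"):
    im=optics.read_camera(n); cv2.imwrite(f"pics/{n}0.png",im)
    m=optics.camera_model(n); print(n,m)
print(bot.get_obs())
E
```

```text
scene {'fx': 349.91413366576, 'fy': 349.91413366576, 'cx': 259.6837414487808, 'cy': 195.8468977952396, 'cam_to_world': array([[ 0.79775282,  0.42933431, -0.423394  ,  0.24277918],
       [-0.60288457,  0.55512831, -0.57302945, -0.53253592],
       [-0.01098321,  0.71239357,  0.70169421,  0.78003236],
       [ 0.        ,  0.        ,  0.        ,  1.        ]])}
top {'fx': 487.5983032737308, 'fy': 487.5983032737308, 'cx': 255.6859304204976, 'cy': 202.7377438931592, 'cam_to_world': array([[ 0.01347758,  0.98316664, -0.18221337,  0.33675273],
       [-0.99986141,  0.01503237,  0.00715429,  0.00590955],
       [ 0.00977296,  0.18209169,  0.98323299,  1.57683586],
       [ 0.        ,  0.        ,  0.        ,  1.        ]])}
{'t': 0.1, 'q': array([ 1.08489765,  0.47768292,  0.02238864,  1.55632602, -0.01150266,
        1.10926674, -0.08312766]), 'joint_vel': array([-0.00147271, -0.00175739,  0.00012904, -0.00247471, -0.00050208,
       -0.00037987,  0.00098376]), 'joint_torque': array([ 5.19523150e-03, -5.97757065e+01,  1.61362309e+00, -2.81954741e+01,
        1.26926941e-02,  4.96499415e-03,  3.15859313e-05]), 'eef_pos': array([ 0.24882008, -0.62704161,  0.30305809]), 'tool_rot': array([-7.48457562e-04,  9.82215852e-01,  1.87753604e-01, -2.09140158e-04]), 'contact_force': array([ 0.06797044, -0.91442205, -1.2082104 ]), 'torque': array([0.01137127, 0.00292118, 0.05270444]), 'grasp_force': 0.0, 'gripper_width': 1.0021275749599048}
```

View pics/scene0.png

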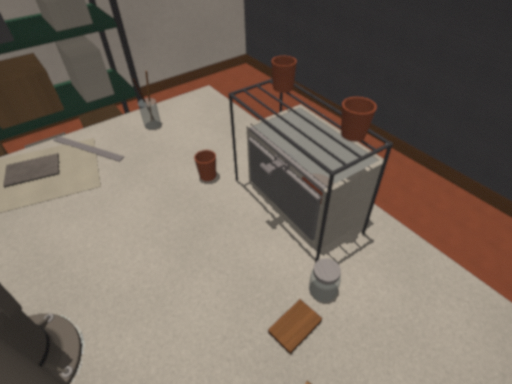

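View pics/top0.png

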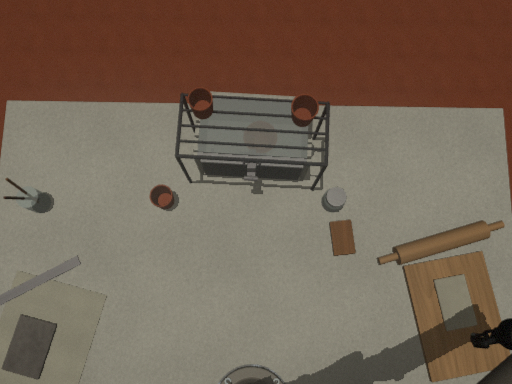

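The scene view shows the box, with its rack front rod running (231,95)–(330,172) and the paddle near (268,165). The top view shows the front rod at (178,157)–(327,163) and the paddle near (252,172). I'll zoom in on both.

Run:
```python
import cv2, numpy as np
a=cv2.imread("pics/scene0.png")[80:260,220:400]; b=cv2.imread("pics/top0.png")[85:205,170:340]
a=cv2.resize(a,(396,396),interpolation=cv2.INTER_CUBIC)   # 2.2x
b=cv2.resize(b,(0,0),fx=2.35,fy=2.35,interpolation=cv2.INTER_CUBIC)
a=cv2.resize(cv2.imread("pics/scene0.png")[130:205,225:300],(400,400),interpolation=cv2.INTER_CUBIC)
c=np.zeros((600,800,3),np.uint8); c[:400,:400]=np.clip(a*1.6,0,255); c[:b.shape[0],400:400+b.shape[1]]=np.clip(b*1.6,0,255)
cv2.imwrite("pics/z0.png",c)
```

```text
(no output)
```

View pics/z0.png

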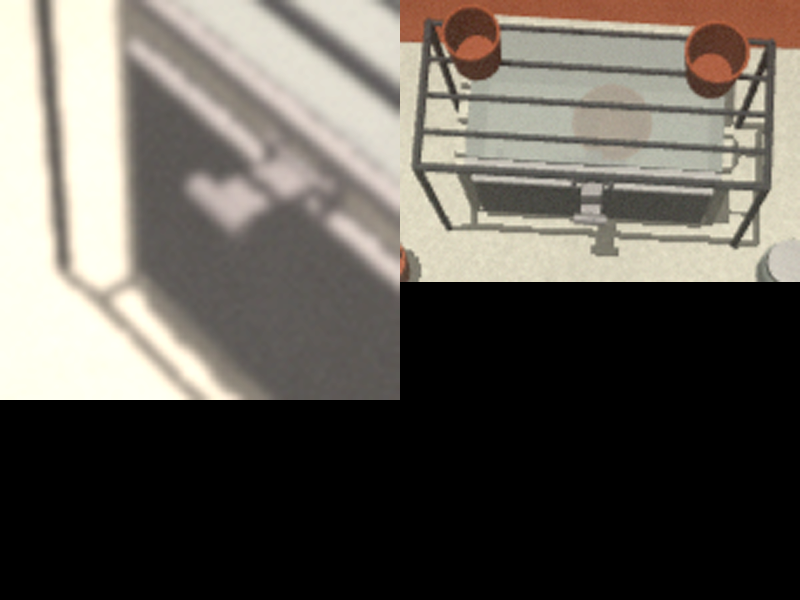

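The top crop shows the rod ends at (177.7,155.6) and (327.4,164.6), the front feet at (190.9,182) and (313,189.3), and the lip at about (251,177.8). In the scene crop the lip ends are at about (262,164.7) and (270,173).

```bash
cat > h.py <<'E'
from station import bot, optics
import numpy as np
def ray(n,u,v):
    m=optics.camera_model(n); T=np.array(m["cam_to_world"])
    d=T[:3,:3]@np.array([(u-m["cx"])/m["fx"],-(v-m["cy"])/m["fy"],-1]); return T[:3,3],d
def plane(n,u,v,z):
    o,d=ray(n,u,v); return o+d*(z-o[2])/d[2]
def tri(p,q):
    (o,d),(a,e)=ray("top",*p),ray("scene",*q)
    s=np.linalg.lstsq(np.c_[d,-e],a-o,rcond=None)[0]; A=o+s[0]*d;B=a+s[1]*e
    return (A+B)/2,np.linalg.norm(A-B)
E
python3 - <<'E'
from h import *
np.set_printoptions(precision=4,suppress=True)
for z,n,p in [(.315,"top",(177.7,155.6)),(.315,"top",(327.4,164.6)),(0,"top",(190.9,182)),(0,"top",(313,189.3)),(.2,"top",(251,177.8)),(0.315,"scene",(231,95)),(.315,"scene",(330,172)),(0,"scene",(237.2,180.3)),(0,"scene",(320,255)),(0,"top",(162,205)),(0.09,"top",(336,194)),(0.018,"top",(343,238)),(.085,"top",(162,191))]: print(z,n,p,plane(n,*p,z))
print(tri((251,177.8),(266,168.9)))
E
```

```text
0.315 top (177.7, 155.6) [0.6957 0.2071 0.315 ]
0.315 top (327.4, 164.6) [ 0.6773 -0.1937  0.315 ]
0 top (190.9, 182) [0.6955 0.2099 0.    ]
0 top (313, 189.3) [ 0.6771 -0.1946  0.    ]
0.2 top (251, 177.8) [0.6652 0.0105 0.2   ]
0.315 scene (231, 95) [0.6949 0.2018 0.315 ]
0.315 scene (330, 172) [ 0.6777 -0.185   0.315 ]
0 scene (237.2, 180.3) [0.6987 0.2092 0.    ]
0 scene (320, 255) [ 0.705  -0.1773  0.    ]
0 top (162, 205) [0.6167 0.3016 0.    ]
0.09 top (336, 194) [ 0.6438 -0.2548  0.09  ]
0.018 top (343, 238) [ 0.5147 -0.2876  0.018 ]
0.085 top (162, 191) [0.646  0.2878 0.085 ]
(array([0.6654, 0.0105, 0.1992]), np.float64(4.291638237540606e-05))
```

```bash
cat >> h.py <<'E'
from scipy.spatial.transform import Rotation as R
YAW=-0.046; BX=np.array([np.cos(YAW),np.sin(YAW),0]); BY=np.array([-np.sin(YAW),np.cos(YAW),0]); BZ=np.array([0,0,1.])
O=np.array([0.8147,0.0022,0])           # box origin
HX,HZ=-0.1,0.025
def w(x,y,z): return O+x*BX+y*BY+z*BZ
def rot(a):                               # tool pitched a deg below horizontal, closing along box y
    a=np.deg2rad(a); z=np.cos(a)*BX-np.sin(a)*BZ; y=-BY
    return R.from_matrix(np.c_[np.cross(y,z),y,z])
def pose(o=None):
    o=o or bot.get_obs(); q=o["tool_rot"]; return o["eef_pos"],R.from_quat([*q[1:],q[0]])
def grip(th,ph):                          # lip centre in box x,z
    return HX-.175*np.sin(th)-.05*np.cos(th-ph), HZ+.175*np.cos(th)-.05*np.sin(th-ph)
def tcp(th,ph,a,back=0.,y=0.):
    x,z=grip(th,ph); r=rot(a); return w(x,y,z)-r.apply([0,0,.054+back]),r
def delta(p0,r0,p1,r1):
    return np.round(r0.inv().apply(p1-p0),4), np.round((r0.inv()*r1).as_rotvec()/(np.pi/4),3)
np.set_printoptions(precision=4,suppress=True)
E
python3 - <<'E'
from h import *
p,r=pose()
A=(np.array([.40,-.33,.42]),rot(90)); B=(np.array([.46,-.05,.42]),rot(65)); C=tcp(0,0,40,.10)
print(delta(p,r,*A),delta(*A,*B),delta(*B,*C),C[0])
E
```

```text
(array([ 0.2501, -0.2205, -0.1166]), array([-0.002,  0.001,  0.54 ])) (array([ 0.0471, -0.2825,  0.    ]), array([-0.   ,  0.556,  0.   ])) (array([ 0.0249, -0.0685,  0.1452]), array([ 0.   ,  0.556, -0.   ])) [0.547  0.0145 0.299 ]
```

Emit:
drive_tool:
  deltas:
    - {"gripper": 0, "offset": [0.05, -0.04, -0.117], "angular": [0, 0, 0.1]}
    - {"gripper": 0, "offset": [0.25, -0.22, -0.117], "angular": [0, 0, 0.54]}
    - {"gripper": 0, "offset": [0.25, -0.22, -0.117], "angular": [0, 0, 0.54]}
    - {"gripper": 0, "offset": [0.25, -0.22, -0.117], "angular": [0, 0, 0.54]}
    - {"gripper": 0, "offset": [0.25, -0.22, -0.117], "angular": [0, 0, 0.54]}
  grip_force: 40

```text
t: 0.6
eef_pos: [0.3491, -0.4308, 0.3939]
tool_rot: [-0.0, 1.0, -0.024, -0.0]
contact_force: [0.6, 0.1, 0.3]
gripper_width: 0.996
grasp_force: 0.0
```

Emit:
drive_tool:
  deltas:
    - {"gripper": 0, "offset": [0.12, -0.1, 0], "angular": [0, 0, 0]}
    - {"gripper": 0, "offset": [0.12, -0.1, 0], "angular": [0, 0, 0]}
    - {"gripper": 0, "offset": [0.12, -0.1, 0], "angular": [0, 0, 0]}
    - {"gripper": 0, "offset": [0.12, -0.1, 0], "angular": [0, 0, 0]}

```text
t: 1.0
eef_pos: [0.4784, -0.3321, 0.3933]
tool_rot: [-0.002, 1.0, -0.018, 0.001]
contact_force: [-0.3, -0.0, -0.9]
gripper_width: 0.998
grasp_force: 0.0
```

Run:
```python
from h import *
p,r=pose(); B=(np.array([.47,.0,.40]),rot(65)); C=tcp(0,0,40,.10)
print(p,delta(p,r,*B),delta(*B,*C))
```

```text
[ 0.4784 -0.3321  0.3933] (array([-0.0202, -0.3316, -0.0056]), array([-0.007,  0.553,  0.012])) (array([ 0.0264, -0.018 ,  0.1238]), array([ 0.   ,  0.556, -0.   ]))
```

Emit:
drive_tool:
  deltas:
    - {"gripper": 0, "offset": [-0.02, -0.33, -0.005], "angular": [0, 0.2, 0.01]}
    - {"gripper": 0, "offset": [-0.02, -0.33, -0.005], "angular": [0, 0.4, 0.01]}
    - {"gripper": 0, "offset": [-0.02, -0.33, -0.005], "angular": [0, 0.55, 0.01]}
    - {"gripper": 0, "offset": [-0.02, -0.33, -0.005], "angular": [0, 0.55, 0.01]}
    - {"gripper": 0, "offset": [-0.02, -0.33, -0.005], "angular": [0, 0.55, 0.01]}

```text
t: 1.5
eef_pos: [0.4679, -0.0874, 0.3971]
tool_rot: [0.006, 0.976, -0.027, 0.214]
contact_force: [1.7, -0.0, 0.6]
gripper_width: 1.006
grasp_force: 0.0
```

Run:
```python
from h import *
p,r=pose(); C=tcp(0,0,40,.10)
print(p,r.as_matrix()[:,2],bot.get_obs()["q"],delta(p,r,*C))
```

```text
[ 0.4679 -0.0874  0.3971] [ 0.4179 -0.0225 -0.9082] [ 0.4187 -0.1003 -0.3319  2.1005 -0.0681  0.7051 -1.5034] (array([ 0.0255, -0.1061,  0.1199]), array([ 0.007,  0.561, -0.011]))
```

Emit:
drive_tool:
  deltas:
    - {"gripper": 0, "offset": [0.025, -0.106, 0.12], "angular": [0.007, 0.56, -0.01]}
    - {"gripper": 0, "offset": [0.025, -0.106, 0.12], "angular": [0.007, 0.56, -0.01]}
    - {"gripper": 0, "offset": [0.025, -0.106, 0.12], "angular": [0.007, 0.56, -0.01]}
    - {"gripper": 0, "offset": [0.025, -0.106, 0.12], "angular": [0.007, 0.56, -0.01]}
    - {"gripper": 0, "offset": [0.025, -0.106, 0.12], "angular": [0.007, 0.56, -0.01]}

```text
t: 2.0
eef_pos: [0.5219, -0.0501, 0.3432]
tool_rot: [0.046, 0.932, -0.039, 0.359]
contact_force: [0.1, -0.4, 0.2]
gripper_width: 1.001
grasp_force: 0.0
```

Run:
```python
from h import *
import cv2
p,r=pose(); C=tcp(0,0,40,.10)
print(p,r.as_matrix()[:,2],bot.get_obs()["q"],delta(p,r,*C),delta(p,r,*tcp(0,0,40)))
a=optics.read_camera("scene")[60:260,160:360]; b=optics.read_camera("top")[85:285,150:350]
cv2.imwrite("pics/z1.png",np.clip(np.hstack([cv2.resize(i,(400,400),interpolation=cv2.INTER_CUBIC) for i in (a,b)])*1.4,0,255))
```

```text
[ 0.5219 -0.0501  0.3432] [ 0.6647 -0.1133 -0.7385] [ 0.4465 -0.0046 -0.5484  2.2573  0.8296  0.2445 -2.5032] (array([-0.0136, -0.0694,  0.042 ]), array([0.106, 0.173, 0.001])) (array([-0.0001, -0.0776,  0.1407]), array([0.106, 0.173, 0.001]))[ WARN:0@0.475] global loadsave.cpp:1063 imwrite_ Unsupported depth image for selected encoder is fallbacked to CV_8U.
```

View pics/z1.png

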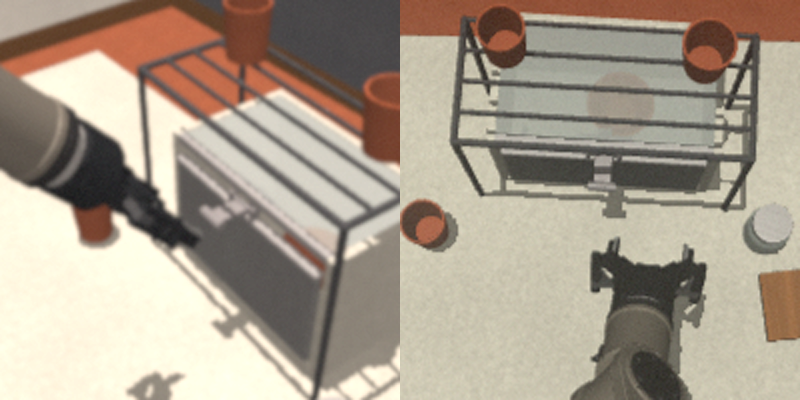

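The picture shows the gripper in front of the box and slightly right of the paddle, with its wrist near a joint limit (j6 = 0.24). I'll use a steeper pitch of about 56°.

Run:
```python
from h import *
p,r=pose(); C=tcp(0,0,56,.08)
print(C[0],delta(p,r,*C))
```

```text
[0.59   0.0125 0.3111] (array([ 0.0267, -0.0705,  0.0618]), array([ 0.103, -0.18 , -0.012]))
```

Emit:
drive_tool:
  deltas:
    - {"gripper": 0, "offset": [0, 0, 0], "angular": [0.1, -0.18, -0.012]}
    - {"gripper": 0, "offset": [0.01, -0.04, 0.02], "angular": [0.1, -0.18, -0.012]}
    - {"gripper": 0, "offset": [0.027, -0.07, 0.06], "angular": [0.1, -0.18, -0.012]}
    - {"gripper": 0, "offset": [0.027, -0.07, 0.06], "angular": [0.1, -0.18, -0.012]}
    - {"gripper": 0, "offset": [0.027, -0.07, 0.06], "angular": [0.1, -0.18, -0.012]}

```text
t: 2.6
eef_pos: [0.5896, 0.0122, 0.3128]
tool_rot: [0.008, 0.956, -0.022, 0.291]
contact_force: [-0.3, -0.2, -1.1]
gripper_width: 0.998
grasp_force: 0.0
```

Run:
```python
from h import *
p,r=pose()
print(p,r.as_matrix()[:,2],bot.get_obs()["q"],delta(p,r,*tcp(0,0,56,.08)),delta(p,r,*tcp(0,0,56)))
```

```text
[0.5896 0.0122 0.3128] [ 0.5572 -0.0276 -0.8299] [ 0.2955  0.1844 -0.5256  2.083   0.6431  0.386  -2.3514] (array([-0.0006, -0.0004,  0.0016]), array([ 0.003,  0.002, -0.   ])) (array([-0.0005, -0.0005,  0.0816]), array([ 0.003,  0.002, -0.   ]))
```

Emit:
drive_tool:
  deltas:
    - {"gripper": 0, "offset": [0, 0, 0.03], "angular": [0, 0, 0]}
    - {"gripper": 0, "offset": [0, 0, 0.055], "angular": [0, 0, 0]}
    - {"gripper": 0, "offset": [0, 0, 0.08], "angular": [0, 0, 0]}
    - {"gripper": 0, "offset": [0, 0, 0.08], "angular": [0, 0, 0]}

```text
t: 3.0
eef_pos: [0.6332, 0.0074, 0.2455]
tool_rot: [0.009, 0.956, -0.024, 0.291]
contact_force: [-1.5, -1.1, -0.7]
gripper_width: 1.002
grasp_force: 0.0
```

Run:
```python
from h import *
import cv2
p,r=pose()
print(p,r.as_matrix()[:,2],bot.get_obs()["q"],delta(p,r,*tcp(0,0,56)))
a=optics.read_camera("scene")[110:210,210:310]; b=optics.read_camera("top")[120:220,200:300]
cv2.imwrite("pics/z2.png",np.clip(np.hstack([cv2.resize(i,(400,400),interpolation=cv2.INTER_CUBIC) for i in (a,b)])*1.5,0,255).astype(np.uint8))
```

```text
[0.6332 0.0074 0.2455] [ 0.5561 -0.0315 -0.8305] [ 0.1485  0.3356 -0.363   2.0607  0.941   0.2955 -2.6291] (array([ 0.0007, -0.0031,  0.0014]), array([ 0.008,  0.003, -0.002]))
```

View pics/z2.png

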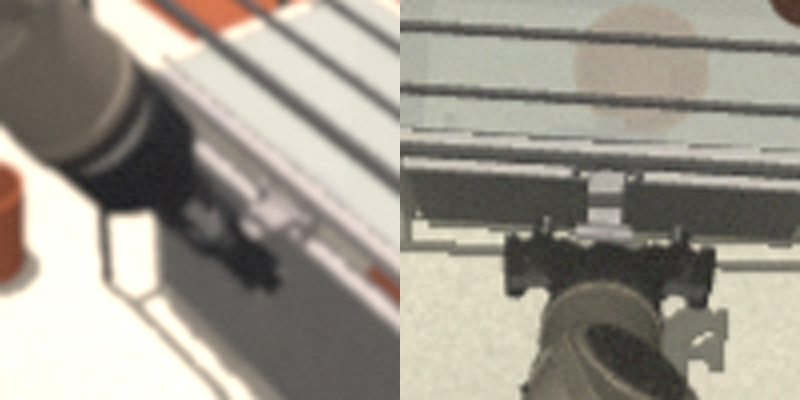

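The top crop shows the lip (column ~606) between the open fingers (545 and 678), about 2–3 mm off centre. I'll correct by 3 mm and close.

Emit:
drive_tool:
  deltas:
    - {"gripper": 0, "offset": [0.001, -0.003, 0.001], "angular": [0.008, 0.003, 0]}
    - {"gripper": 255, "offset": [0.001, -0.003, 0.001], "angular": [0.008, 0.003, 0]}
    - {"gripper": 255, "offset": [0.001, -0.003, 0.001], "angular": [0.008, 0.003, 0]}
    - {"gripper": 255, "offset": [0.001, -0.003, 0.001], "angular": [0.008, 0.003, 0]}
    - {"gripper": 255, "offset": [0.001, -0.003, 0.001], "angular": [0.008, 0.003, 0]}
  grip_force: 40

```text
t: 3.6
eef_pos: [0.6355, 0.0132, 0.2481]
tool_rot: [0.005, 0.955, -0.022, 0.295]
contact_force: [-7.1, 1.8, 7.8]
gripper_width: 0.455
grasp_force: 39.9
```

Emit:
drive_tool:
  deltas:
    - {"gripper": 255, "offset": [0, 0, 0], "angular": [0, 0, 0]}
    - {"gripper": 255, "offset": [0, 0, 0], "angular": [0, 0, 0]}

```text
t: 3.8
eef_pos: [0.6355, 0.0133, 0.2481]
tool_rot: [0.005, 0.955, -0.022, 0.295]
contact_force: [-6.2, 1.4, 7.0]
gripper_width: 0.457
grasp_force: 39.8
```

```bash
cat >> h.py <<'E'
from scipy.optimize import least_squares
def mech(p,r,off=(0,0),g0=(0.3,0.3)):        # (theta, phi) from the grasp point
    g=p+r.apply([0,0,.054])-O; t=np.array([g@BX-off[0],g[2]-off[1]])
    return least_squares(lambda v:np.array(grip(*v))-t,g0).x
def st():
    o=bot.get_obs(); p,r=pose(o); z=r.as_matrix()[:,2]
    g=p+r.apply([0,0,.054])-O
    print("t",round(o["t"],2),"grip box",g@BX,g@BY,g[2],"alpha",np.degrees(np.arcsin(-z[2])),"q",o["q"][[4,5,6]],"F",o["contact_force"],"w",o["gripper_width"],o["grasp_force"])
    return p,r
E
python3 - <<'E'
from h import *
p,r=st()
off=(0,0)
for ph in (.15,.3,.45,.6,.7):
    a=56; x=tcp(0,ph,a); b=tcp(0,0,a); print(ph,r.inv().apply(x[0]-b[0]))
E
```

```text
t 3.8 grip box -0.1490752035552887 0.003049101041839855 0.20346151983663513 alpha 55.72116135121124 q [ 0.9453  0.2898 -2.6368] F [-6.2307  1.4217  6.9699] w 0.45684857525230066 39.82700765132904
0.15 [ 0.0047 -0.     -0.0059]
0.3 [ 0.0102 -0.0001 -0.011 ]
0.45 [ 0.0164 -0.0001 -0.0152]
0.6 [ 0.0231 -0.0001 -0.0184]
0.7 [ 0.0279 -0.0001 -0.02  ]
```

Gripped: the width is about 39 mm, as expected. Lifting the paddle now.

Emit:
drive_tool:
  deltas:
    - {"gripper": 255, "offset": [0.0047, 0, -0.006], "angular": [0, 0, 0]}
    - {"gripper": 255, "offset": [0.0102, 0, -0.011], "angular": [0, 0, 0]}
    - {"gripper": 255, "offset": [0.0164, 0, -0.0152], "angular": [0, 0, 0]}
    - {"gripper": 255, "offset": [0.0164, 0, -0.0152], "angular": [0, 0, 0]}

```text
t: 4.2
eef_pos: [0.6397, 0.013, 0.2679]
tool_rot: [0.004, 0.956, -0.022, 0.293]
contact_force: [-0.4, 3.5, -7.5]
gripper_width: 0.451
grasp_force: 41.0
```

Run:
```python
from h import *
p,r=st(); print(mech(p,r))
```

```text
t 4.2 grip box -0.14502655606905313 0.002989002514570305 0.22315135095749364 alpha 55.92876939851289 q [ 0.8449  0.3358 -2.5258] F [-0.3526  3.5325 -7.4694] w 0.45079369015353604 40.99782407283783
[0.0041 0.4855]
```

Emit:
drive_tool:
  deltas:
    - {"gripper": 255, "offset": [0.0035, 0, -0.002], "angular": [0, 0, 0]}
    - {"gripper": 255, "offset": [0.007, 0, -0.0033], "angular": [0, 0, 0]}
    - {"gripper": 255, "offset": [0.0105, 0, -0.0045], "angular": [0, 0, 0]}
    - {"gripper": 255, "offset": [0.0105, 0, -0.0045], "angular": [0, 0, 0]}

```text
t: 4.6
eef_pos: [0.6461, 0.0127, 0.2781]
tool_rot: [0.005, 0.956, -0.022, 0.293]
contact_force: [-3.1, 5.1, -7.3]
gripper_width: 0.452
grasp_force: 40.6
```

Run:
```python
from h import *
p,r=st(); m=mech(p,r); print(m)
b=tcp(0,.68,56)
for th,a in ((.05,56),(.1,56),(.15,56),(.2,57),(.25,58),(.3,59),(.35,60),(.4,61),(.45,62),(.5,63)):
    x=tcp(th,.68,a); print(th,*delta(*b,*x))
```

```text
t 4.6 grip box -0.1385698231117314 0.0029128787260386986 0.2333742610021207 alpha 55.88512443161394 q [ 0.8056  0.3591 -2.4798] F [-3.1482  5.1086 -7.3264] w 0.45209397713956906 40.591721534729004
[0.0077 0.7386]
0.05 [-0.0097 -0.     -0.0039] [0. 0. 0.]
0.1 [-0.0197 -0.     -0.0073] [0. 0. 0.]
0.15 [-0.0298 -0.     -0.0103] [0. 0. 0.]
0.2 [-0.039   0.     -0.0127] [ 0.    -0.022  0.   ]
0.25 [-0.0484 -0.     -0.0146] [ 0.    -0.044  0.   ]
0.3 [-0.0579 -0.     -0.0159] [ 0.    -0.067  0.   ]
0.35 [-0.0674 -0.     -0.0167] [ 0.    -0.089  0.   ]
0.4 [-0.077 -0.    -0.017] [ 0.    -0.111  0.   ]
0.45 [-0.0865 -0.     -0.0167] [ 0.    -0.133  0.   ]
0.5 [-0.0961 -0.     -0.0159] [ 0.    -0.156 -0.   ]
```

Emit:
drive_tool:
  deltas:
    - {"gripper": 255, "offset": [-0.005, 0, -0.002], "angular": [0, 0, 0]}
    - {"gripper": 255, "offset": [-0.01, 0, -0.004], "angular": [0, 0, 0]}
    - {"gripper": 255, "offset": [-0.015, 0, -0.0057], "angular": [0, 0, 0]}
    - {"gripper": 255, "offset": [-0.02, 0, -0.0073], "angular": [0, 0, 0]}
    - {"gripper": 255, "offset": [-0.02, 0, -0.0073], "angular": [0, 0, 0]}

```text
t: 5.1
eef_pos: [0.6265, 0.0135, 0.2743]
tool_rot: [0.005, 0.955, -0.022, 0.295]
contact_force: [0.7, 5.0, -3.8]
gripper_width: 0.452
grasp_force: 42.1
```

Run:
```python
from h import *
p,r=st(); m=mech(p,r); print(m)
```

```text
t 5.1 grip box -0.1580983225019708 0.0029041809586484 0.2297181632383885 alpha 55.671064666397164 q [ 0.834   0.3323 -2.5237] F [ 0.7451  5.024  -3.7545] w 0.45246162228244974 42.0743054151535
[0.1067 0.7682]
```

Emit:
drive_tool:
  deltas:
    - {"gripper": 255, "offset": [-0.0078, 0, -0.0025], "angular": [0, -0.01, 0]}
    - {"gripper": 255, "offset": [-0.0155, 0, -0.0046], "angular": [0, -0.02, 0]}
    - {"gripper": 255, "offset": [-0.023, 0, -0.0063], "angular": [0, -0.035, 0]}
    - {"gripper": 255, "offset": [-0.0306, 0, -0.0076], "angular": [0, -0.05, 0]}
    - {"gripper": 255, "offset": [-0.0382, 0, -0.0086], "angular": [0, -0.067, 0]}

```text
t: 5.6
eef_pos: [0.5905, 0.0152, 0.2606]
tool_rot: [0.004, 0.963, -0.022, 0.27]
contact_force: [-1.8, 6.3, 3.8]
gripper_width: 0.452
grasp_force: 43.8
```

Run:
```python
from h import *
p,r=st(); m=mech(p,r); print(m)
b=tcp(.3,.7,59)
for th,a,ph in ((.34,60,.7),(.38,61,.7),(.42,62,.7),(.46,63,.7),(.50,64,.7),(.53,65,.7),(.56,66,.7),(.59,67,.7),(.62,67,.7)):
    x=tcp(th,ph,a); print(th,*delta(*b,*x))
```

```text
t 5.6 grip box -0.19641574145030238 0.002900558715522918 0.21447568779582463 alpha 58.63327964062103 q [ 0.7765  0.3455 -2.4871] F [-1.7629  6.3466  3.7638] w 0.45210859548651594 43.83090555667877
[0.2996 0.7613]
0.34 [-0.0075  0.     -0.0003] [-0.    -0.022  0.   ]
0.38 [-0.015   0.     -0.0003] [-0.    -0.044  0.   ]
0.42 [-0.0224  0.      0.0001] [ 0.    -0.067  0.   ]
0.46 [-0.0299  0.      0.0009] [ 0.    -0.089 -0.   ]
0.5 [-0.0373  0.      0.0019] [-0.    -0.111  0.   ]
0.53 [-0.0426  0.      0.003 ] [-0.    -0.133  0.   ]
0.56 [-0.0479  0.      0.0043] [ 0.    -0.156  0.   ]
0.59 [-0.0531  0.      0.0058] [-0.    -0.178  0.   ]
0.62 [-0.0593 -0.      0.0073] [-0.    -0.178  0.   ]
```

Emit:
drive_tool:
  deltas:
    - {"gripper": 255, "offset": [-0.0075, 0, -0.0003], "angular": [0, -0.022, 0]}
    - {"gripper": 255, "offset": [-0.015, 0, -0.0003], "angular": [0, -0.044, 0]}
    - {"gripper": 255, "offset": [-0.0224, 0, 0.0001], "angular": [0, -0.067, 0]}
    - {"gripper": 255, "offset": [-0.03, 0, 0.001], "angular": [0, -0.089, 0]}
    - {"gripper": 255, "offset": [-0.0373, 0, 0.002], "angular": [0, -0.111, 0]}

```text
t: 6.1
eef_pos: [0.5593, 0.0166, 0.239]
tool_rot: [0.003, 0.974, -0.022, 0.227]
contact_force: [-2.1, 4.7, 4.1]
gripper_width: 0.455
grasp_force: 45.7
```

Run:
```python
from h import *
p,r=st(); m=mech(p,r,g0=(.5,.7)); print(m)
b=tcp(.5,.7,64)
for th,a,ph in ((.53,65,.68),(.56,66,.65),(.59,67,.62),(.62,67,.6),(.64,67,.58)):
    x=tcp(th,ph,a); print(th,*delta(*b,*x))
```

```text
t 6.1 grip box -0.23187818416720496 0.002865418741559024 0.19058937875347626 alpha 63.70779726492233 q [ 0.6813  0.3912 -2.4063] F [-2.0654  4.6888  4.1348] w 0.4554806070956836 45.66174566745758
[0.4958 0.7313]
0.53 [-0.0058 -0.      0.0024] [-0.    -0.022  0.   ]
0.56 [-0.0117 -0.      0.0054] [ 0.    -0.044  0.   ]
0.59 [-0.0174 -0.      0.0087] [ 0.    -0.067  0.   ]
0.62 [-0.0237 -0.      0.0117] [ 0.    -0.067  0.   ]
0.64 [-0.028  -0.      0.0141] [ 0.    -0.067  0.   ]
```

Emit:
drive_tool:
  deltas:
    - {"gripper": 255, "offset": [-0.0058, 0, 0.0024], "angular": [0, -0.022, 0]}
    - {"gripper": 255, "offset": [-0.0117, 0, 0.0054], "angular": [0, -0.044, 0]}
    - {"gripper": 255, "offset": [-0.0174, 0, 0.0087], "angular": [0, -0.067, 0]}
    - {"gripper": 255, "offset": [-0.0237, 0, 0.0117], "angular": [0, -0.067, 0]}
    - {"gripper": 255, "offset": [-0.028, 0, 0.0141], "angular": [0, -0.067, 0]}

```text
t: 6.6
eef_pos: [0.5398, 0.0174, 0.2132]
tool_rot: [0.003, 0.979, -0.023, 0.201]
contact_force: [-3.4, 6.1, 2.3]
gripper_width: 0.451
grasp_force: 46.5
```

Run:
```python
from h import *
p,r=st(); m=mech(p,r,g0=(.6,.6)); print(m)
for t0 in (.64,.70,.76,.82,.88,.94):
  b=tcp(t0,.58,67)
  for d in (.02,.04,.06):
    x=tcp(t0+d,.58,67); print(t0+d,delta(*b,*x)[0])
```

```text
t 6.6 grip box -0.2540571162967304 0.0027878508429618858 0.16358801103121093 alpha 66.7956202544087 q [ 0.6819  0.3924 -2.4175] F [-3.4347  6.0602  2.3353] w 0.4506169125456079 46.457576751708984
[0.6371 0.5954]
0.66 [-0.0037 -0.      0.0018]
0.68 [-0.0074 -0.      0.0037]
0.7 [-0.011   0.      0.0056]
0.72 [-0.0036  0.      0.002 ]
0.74 [-0.0072 -0.      0.0041]
0.76 [-0.0107  0.      0.0063]
0.78 [-0.0035 -0.      0.0022]
0.8 [-0.0069 -0.      0.0045]
0.8200000000000001 [-0.0103 -0.      0.0069]
0.84 [-0.0033 -0.      0.0024]
0.86 [-0.0066 -0.      0.005 ]
0.8799999999999999 [-0.0099 -0.      0.0075]
0.9 [-0.0032  0.      0.0026]
0.92 [-0.0063  0.      0.0053]
0.94 [-0.0094  0.      0.0081]
0.96 [-0.003   0.      0.0028]
0.98 [-0.006  -0.      0.0057]
1.0 [-0.0089 -0.      0.0087]
```

Emit:
drive_tool:
  deltas:
    - {"gripper": 255, "offset": [-0.001, 0, 0.0005], "angular": [0, 0, 0]}
    - {"gripper": 255, "offset": [-0.002, 0, 0.001], "angular": [0, 0, 0]}
    - {"gripper": 255, "offset": [-0.003, 0, 0.0014], "angular": [0, 0, 0]}
    - {"gripper": 255, "offset": [-0.0037, 0, 0.0018], "angular": [0, 0, 0]}
    - {"gripper": 255, "offset": [-0.0037, 0, 0.0018], "angular": [0, 0, 0]}

```text
t: 7.1
eef_pos: [0.537, 0.0176, 0.2102]
tool_rot: [0.003, 0.979, -0.022, 0.201]
contact_force: [-4.5, 6.0, 1.3]
gripper_width: 0.45
grasp_force: 46.5
```

Emit:
drive_tool:
  deltas:
    - {"gripper": 255, "offset": [-0.001, 0, 0.0005], "angular": [0, 0, 0]}
    - {"gripper": 255, "offset": [-0.002, 0, 0.001], "angular": [0, 0, 0]}
    - {"gripper": 255, "offset": [-0.003, 0, 0.0015], "angular": [0, 0, 0]}
    - {"gripper": 255, "offset": [-0.0037, 0, 0.0018], "angular": [0, 0, 0]}
    - {"gripper": 255, "offset": [-0.0037, 0, 0.0018], "angular": [0, 0, 0]}

```text
t: 7.6
eef_pos: [0.5342, 0.0177, 0.207]
tool_rot: [0.003, 0.979, -0.022, 0.201]
contact_force: [-3.9, 6.4, 1.8]
gripper_width: 0.457
grasp_force: 46.5
```

Emit:
drive_tool:
  deltas:
    - {"gripper": 255, "offset": [-0.001, 0, 0.0005], "angular": [0, 0, 0]}
    - {"gripper": 255, "offset": [-0.002, 0, 0.001], "angular": [0, 0, 0]}
    - {"gripper": 255, "offset": [-0.003, 0, 0.0015], "angular": [0, 0, 0]}
    - {"gripper": 255, "offset": [-0.0037, 0, 0.0019], "angular": [0, 0, 0]}
    - {"gripper": 255, "offset": [-0.0037, 0, 0.0019], "angular": [0, 0, 0]}

```text
t: 8.1
eef_pos: [0.5315, 0.0178, 0.2037]
tool_rot: [0.003, 0.979, -0.022, 0.201]
contact_force: [-4.6, 6.5, 2.5]
gripper_width: 0.451
grasp_force: 46.5
```

Emit:
drive_tool:
  deltas:
    - {"gripper": 255, "offset": [-0.001, 0, 0.0005], "angular": [0, 0, 0]}
    - {"gripper": 255, "offset": [-0.002, 0, 0.001], "angular": [0, 0, 0]}
    - {"gripper": 255, "offset": [-0.003, 0, 0.0016], "angular": [0, 0, 0]}
    - {"gripper": 255, "offset": [-0.0036, 0, 0.002], "angular": [0, 0, 0]}
    - {"gripper": 255, "offset": [-0.0036, 0, 0.002], "angular": [0, 0, 0]}

```text
t: 8.6
eef_pos: [0.529, 0.018, 0.2004]
tool_rot: [0.003, 0.979, -0.022, 0.201]
contact_force: [-4.9, 6.6, 1.8]
gripper_width: 0.453
grasp_force: 46.5
```

Emit:
drive_tool:
  deltas:
    - {"gripper": 255, "offset": [-0.001, 0, 0.0005], "angular": [0, 0, 0]}
    - {"gripper": 255, "offset": [-0.002, 0, 0.0011], "angular": [0, 0, 0]}
    - {"gripper": 255, "offset": [-0.003, 0, 0.0017], "angular": [0, 0, 0]}
    - {"gripper": 255, "offset": [-0.0036, 0, 0.0021], "angular": [0, 0, 0]}
    - {"gripper": 255, "offset": [-0.0036, 0, 0.0021], "angular": [0, 0, 0]}

```text
t: 9.1
eef_pos: [0.5264, 0.0181, 0.197]
tool_rot: [0.003, 0.979, -0.022, 0.201]
contact_force: [-4.0, 6.8, 1.7]
gripper_width: 0.456
grasp_force: 46.5
```

Emit:
drive_tool:
  deltas:
    - {"gripper": 255, "offset": [-0.001, 0, 0.0006], "angular": [0, 0, 0]}
    - {"gripper": 255, "offset": [-0.002, 0, 0.0012], "angular": [0, 0, 0]}
    - {"gripper": 255, "offset": [-0.003, 0, 0.0018], "angular": [0, 0, 0]}
    - {"gripper": 255, "offset": [-0.0035, 0, 0.0022], "angular": [0, 0, 0]}
    - {"gripper": 255, "offset": [-0.0035, 0, 0.0022], "angular": [0, 0, 0]}

```text
t: 9.6
eef_pos: [0.5245, 0.0182, 0.1939]
tool_rot: [0.003, 0.979, -0.022, 0.201]
contact_force: [-5.3, 5.9, 2.5]
gripper_width: 0.454
grasp_force: 46.6
```

Run:
```python
from h import *
p,r=st(); m=mech(p,r,g0=(.7,.6)); print(m)
```

```text
t 9.6 grip box -0.26936529898713235 0.0028363121914503934 0.1442759596212009 alpha 66.7916817174844 q [ 0.7656  0.3407 -2.5152] F [-5.2887  5.8709  2.5333] w 0.4541454751882408 46.60450458526611
[0.7558 0.5934]
```

Emit:
drive_tool:
  deltas:
    - {"gripper": 255, "offset": [-0.001, 0, 0.0006], "angular": [0, 0, 0]}
    - {"gripper": 255, "offset": [-0.002, 0, 0.0012], "angular": [0, 0, 0]}
    - {"gripper": 255, "offset": [-0.003, 0, 0.0018], "angular": [0, 0, 0]}
    - {"gripper": 255, "offset": [-0.0035, 0, 0.0022], "angular": [0, 0, 0]}
    - {"gripper": 255, "offset": [-0.0035, 0, 0.0022], "angular": [0, 0, 0]}

```text
t: 10.1
eef_pos: [0.5235, 0.0182, 0.1914]
tool_rot: [0.002, 0.979, -0.022, 0.202]
contact_force: [-1.1, 5.1, 3.4]
gripper_width: 0.452
grasp_force: 46.5
```

Emit:
drive_tool:
  deltas:
    - {"gripper": 255, "offset": [-0.001, 0, 0.0006], "angular": [0, 0, 0]}
    - {"gripper": 255, "offset": [-0.0018, 0, 0.0011], "angular": [0, 0, 0]}
    - {"gripper": 255, "offset": [-0.0018, 0, 0.0011], "angular": [0, 0, 0]}

```text
t: 10.4
eef_pos: [0.523, 0.0183, 0.1901]
tool_rot: [0.002, 0.979, -0.023, 0.203]
contact_force: [1.6, 5.9, 3.7]
gripper_width: 0.454
grasp_force: 46.5
```

Run:
```python
from h import *
p,r=st(); m=mech(p,r,g0=(.7,.6)); print(m)
b=tcp(.76,m[1],67)
for ph in (.5,.4,.3,.2,.1,.0): print(ph,delta(*b,*tcp(.76,ph,67))[0])
```

```text
t 10.4 grip box -0.2706973658942011 0.002892527142146549 0.14059882423283543 alpha 66.56026718276733 q [ 0.7924  0.3258 -2.5451] F [1.5766 5.9204 3.6514] w 0.45407824627929 46.53193473815918
[0.7693 0.5654]
0.5 [-0.0006 -0.      0.0032]
0.4 [-0.001  -0.      0.0082]
0.3 [-0.001   0.      0.0132]
0.2 [-0.0004 -0.      0.0182]
0.1 [ 0.0006 -0.      0.0231]
0.0 [0.0021 0.     0.0278]
```

Contact with the stay at θ ≈ 0.765: Fx went from −5 to +1.6 N and the motion is blocked. I'll ease off slightly and lower the paddle.

Emit:
drive_tool:
  deltas:
    - {"gripper": 255, "offset": [0.001, 0, 0.004], "angular": [0, 0, 0]}
    - {"gripper": 255, "offset": [0.001, 0, 0.008], "angular": [0, 0, 0]}
    - {"gripper": 255, "offset": [0.001, 0, 0.012], "angular": [0, 0, 0]}
    - {"gripper": 255, "offset": [0.001, 0, 0.015], "angular": [0, 0, 0]}
    - {"gripper": 255, "offset": [0.001, 0, 0.015], "angular": [0, 0, 0]}

```text
t: 10.9
eef_pos: [0.5288, 0.018, 0.1757]
tool_rot: [0.002, 0.979, -0.023, 0.202]
contact_force: [-1.4, 5.2, 3.2]
gripper_width: 0.455
grasp_force: 47.0
```

Run:
```python
from h import *
p,r=st(); m=mech(p,r,g0=(.7,.3)); print(m,bot.get_obs()["q"])
b=tcp(.765,m[1],67)
for ph in (.2,.1,.05,.0): print(ph,delta(*b,*tcp(.765,ph,67))[0])
```

```text
t 10.9 grip box -0.26500547532992863 0.002856272312815676 0.12611817323473426 alpha 66.70662170082858 q [ 0.8546  0.3032 -2.6046] F [-1.357   5.2317  3.195 ] w 0.4554226345990678 47.04632520675659
[0.768  0.2498] [ 0.1669  0.3358 -0.4174  2.2277  0.8546  0.3032 -2.6046]
0.2 [0.0003 0.     0.0025]
0.1 [0.0014 0.     0.0074]
0.05 [0.0021 0.     0.0097]
0.0 [0.0029 0.     0.0121]
```

Emit:
drive_tool:
  deltas:
    - {"gripper": 255, "offset": [0.0003, 0, 0.0025], "angular": [0, 0, 0]}
    - {"gripper": 255, "offset": [0.0008, 0, 0.005], "angular": [0, 0, 0]}
    - {"gripper": 255, "offset": [0.0014, 0, 0.0075], "angular": [0, 0, 0]}
    - {"gripper": 255, "offset": [0.0025, 0, 0.0105], "angular": [0, 0, 0]}
    - {"gripper": 255, "offset": [0.0025, 0, 0.0105], "angular": [0, 0, 0]}

```text
t: 11.4
eef_pos: [0.5348, 0.0178, 0.167]
tool_rot: [0.003, 0.979, -0.022, 0.202]
contact_force: [-2.8, 6.4, 4.6]
gripper_width: 0.451
grasp_force: 47.8
```

Run:
```python
from h import *
p,r=st(); m=mech(p,r,g0=(.7,.1)); print(m,bot.get_obs()["q"])
```

```text
t 11.4 grip box -0.2589559293825485 0.002898530443621514 0.11734005802594702 alpha 66.73722415368259 q [ 0.8925  0.2901 -2.6392] F [-2.8145  6.4233  4.6309] w 0.45119351257069756 47.79094040393829
[0.7693 0.0382] [ 0.1438  0.358  -0.3901  2.221   0.8925  0.2901 -2.6392]
```

Emit:
drive_tool:
  deltas:
    - {"gripper": 110, "offset": [0, 0, 0], "angular": [0, 0, 0]}
    - {"gripper": 60, "offset": [0, 0, 0], "angular": [0, 0, 0]}
    - {"gripper": 20, "offset": [0, 0, 0], "angular": [0, 0, 0]}
    - {"gripper": 20, "offset": [0, 0, 0], "angular": [0, 0, 0]}
    - {"gripper": 20, "offset": [0, 0, 0], "angular": [0, 0, 0]}

```text
t: 11.9
eef_pos: [0.5346, 0.0168, 0.1665]
tool_rot: [0.003, 0.979, -0.023, 0.201]
contact_force: [0.3, -0.4, -1.0]
gripper_width: 0.924
grasp_force: 0.0
```

Run:
```python
from h import *
import cv2
p,r=st()
a=optics.read_camera("scene")[100:240,190:330]; b=optics.read_camera("top")[120:240,190:310]
cv2.imwrite("pics/z3.png",np.clip(np.hstack([cv2.resize(i,(400,400),interpolation=cv2.INTER_CUBIC) for i in (a,b)])*1.5,0,255).astype(np.uint8))
```

```text
t 11.9 grip box -0.25924304756972655 0.001834898639663546 0.11686471969086543 alpha 66.79962535112573 q [ 0.8928  0.2907 -2.6394] F [ 0.2994 -0.4414 -0.9527] w 0.9237191907928938 0.0
```

View pics/z3.png

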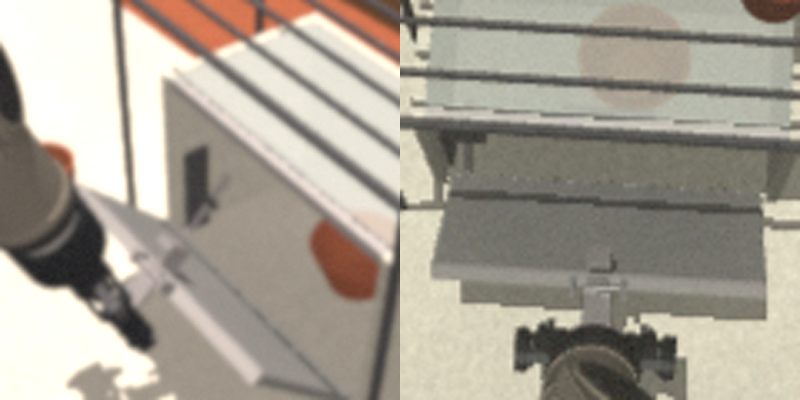

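The front is open and resting, with the fingers clear of the lip. Retreating along the tool axis.

Emit:
drive_tool:
  deltas:
    - {"gripper": 20, "offset": [-0.003, 0, -0.02], "angular": [0, 0, 0]}
    - {"gripper": 20, "offset": [-0.008, 0, -0.04], "angular": [0, 0, 0]}
    - {"gripper": 20, "offset": [-0.02, 0, -0.07], "angular": [0, 0, 0]}
    - {"gripper": 20, "offset": [-0.04, 0, -0.1], "angular": [0, 0, 0]}
    - {"gripper": 20, "offset": [-0.04, 0, -0.1], "angular": [0, 0, 0]}

```text
t: 12.5
eef_pos: [0.4564, 0.0203, 0.2442]
tool_rot: [0.004, 0.979, -0.023, 0.202]
contact_force: [0.6, -0.7, -0.7]
gripper_width: 0.921
grasp_force: 0.0
```

Emit:
drive_tool:
  deltas:
    - {"gripper": 20, "offset": [0, 0, 0], "angular": [0, 0, 0]}
    - {"gripper": 20, "offset": [0, 0, 0], "angular": [0, 0, 0]}
    - {"gripper": 20, "offset": [0, 0, 0], "angular": [0, 0, 0]}

```text
t: 12.8
eef_pos: [0.459, 0.0205, 0.2421]
tool_rot: [0.003, 0.979, -0.023, 0.201]
contact_force: [-0.4, -0.2, 1.0]
gripper_width: 0.919
grasp_force: 0.0
```

Run:
```python
from h import *
import cv2
p,r=st(); print(bot.get_obs()["joint_vel"])
a=optics.read_camera("scene")[90:330,160:400]; b=optics.read_camera("top")[100:260,150:360]
cv2.imwrite("pics/z4.png",np.clip(np.hstack([cv2.resize(i,(400,400),interpolation=cv2.INTER_CUBIC) for i in (a,b)])*1.5,0,255).astype(np.uint8))
```

```text
t 12.8 grip box -0.33494572898155317 0.0021580050071876643 0.19247605608203228 alpha 66.84199756037047 q [ 0.4875  0.3933 -2.2846] F [-0.422  -0.243   0.9878] w 0.9187631011540599 0.0
[-0.0008  0.0025 -0.0012  0.0033 -0.0041  0.0009  0.0017]
```

View pics/z4.png

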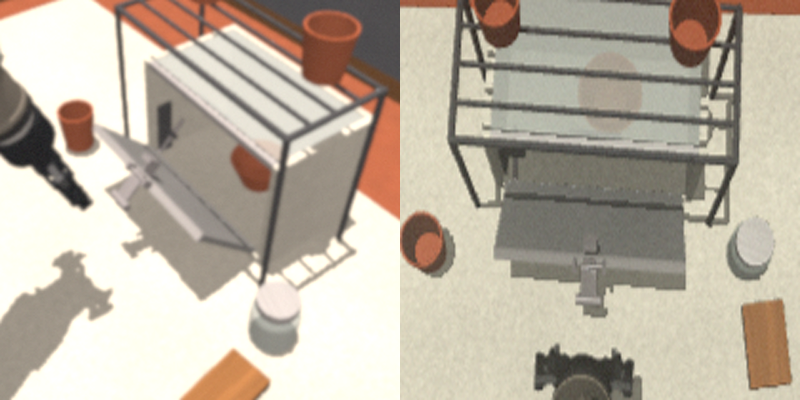

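The arm is clear and still, the front rests open, and the cup, jar and bat stand where they were. The lip is at about top (250.8,218.8) and scene (235,207). One quick check of it against the model, then hand in.

Run:
```python
from h import *
t,e=tri((250.8,218.8),(235,207)); print((t-O)@BX,t[2],e,grip(.767,0))
if abs((t-O)@BX-grip(.767,0)[0])<.015 and abs(t[2]-grip(.767,0)[1])<.015: print(bot.hand_in())
```

```text
-0.2556722709823182 0.12644317592620824 0.006037204913993152 (np.float64(-0.25744600809743823), np.float64(0.11630035341761506))
the job is handed in; nothing more can be done
None
```

I opened the damp box front, lowered it by hand onto its stay at about 0.77 rad, released the paddle so it went back down, and handed the job in with the arm clear; the verdict wasn't shown to me.

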